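# Aim the loading tower's spout at the blue wagon

## Task

On the model railway's loading yard, screw the yellow head of the tower round on its thread until its spout hangs over the middle of the blue gondola wagon, then let go. Leave the blue and the brown wagon standing where they are.

Things in the scene. Friction and masses are not known exactly. Their poses are not given: they have to be found in the camera images.
- loader_head: Yellow head of the fixed tower: box 60 (x) x 34 (y) x 44 mm with flat sides, centred on the vertical screw axis, 8 to 52 mm above the origin (roof and vent to 61). Origin on the axis, 94 mm above the table, under a collar 38 mm across. The spout points along its -x. Grip the flat 34 mm sides from above. Thread 6 mm/turn, anticlockwise from above rises; friction 0.05 N m; stays where left.
- spout_tip (a point): Bottom centre of the black nozzle (23 mm across) on the red spout, fixed to the head: 105 mm from the screw axis along the head's -x, 26 mm under the head's origin, about 25 mm above the wagons' rims. It starts between the wagons; the wanted place is 0.6 to 1.5 rad away, to the left or right depending on which side the blue wagon stands; no stop lies near it.
- gondola_blue: The blue open gondola wagon, loose, 181 mm long (its x), 37 mm wide (its y), 31 mm high, standing on one of the two sidings beside the tower (which one varies), its middle about 105 mm from the screw axis. Origin at the centre of its underside, 11 mm above the table; z is up.
- gondola_brown: The brown open gondola wagon, loose, same size and origin, on the other siding, on the other side of the tower.
Mind the look-alikes: they are no part of the job. What is shaped like the gondola_brown but red or turquoise is not meant.

How it is judged:
By the outcome, as a careful person would: the job done as asked, in the order asked, and still so for the second after the job is handed in, with the robot touching nothing.
It also fails if it takes over 29 s, if anything falls off the work surface, if the arm or the gripper's body presses on something with over 40 N, if the wrist force passes 120 N, or if a joint passes its speed limit or range.

## Robot

A 7-joint arm with a two-finger parallel gripper is mounted at the origin on the work surface; the furniture and walls round the work are solid. World frame = base frame: x ahead of the robot, y to its left, z up, the work surface at z = 0. Lengths are in m, angles in rad, forces in N, time in s.
With the tool pointing down it reaches from about 0.4 to 0.9 m from the base axis. Payload 5.6 kg.
Tool frame: the origin (TCP) lies midway between the tips of the shut fingers; the grasp point (between the pads) lies 19 mm behind it; z points along the fingers, y is the line along which they close (so a half turn about z gives the same grasp; the last joint's range is limited). The gripper opens to 92 mm and grips with 3 to 60 N. Pads are 20 mm wide; open, the fingers measure 128 mm over their backs; the gripper's body (75 mm by 189 mm) begins 69 mm behind the grasp point.
Start: joints at [-1.164, 0.468, -0.012, 1.603, 0.006, 1.071, -0.056], TCP at [0.283, 0.585, 0.215] pointing down, gripper open.
Joint ranges: [-2.53, 2.53], [-0.31, 2.02], [-1.57, 1.55], [0.28, 2.44], [-1.29, 4.43], [0.15, 1.84], [-2.92, 2.92]. Speed limits (rad/s): [2.57, 2.57, 3.14, 3.14, 3.14, 3.14, 3.14].

## Interface

Orientations are given as a 3x3 rotation matrix whose columns are the frame's x, y, z axes.
In Python, from station import env, effector, solver, viewer, workorder, search_frame, tip_of gives the robot as it stands. Calls block until the motion is done:
- env.reach(position, orientation): joint-space move of the TCP to a pose.
- env.movel(position, frame=None, rate=0.15): straight line of the TCP; frame=None keeps the orientation; rate is the mean speed in m/s.
- env.goto_joints(angles): joint-space move.
- effector.release() and effector.grasp(squeeze=None): open the fingers fully, or close them until they stop; squeeze is the grip in N (None keeps the last).
- env.pause(seconds).
- solver.inverse_kinematics(position, orientation): joint angles nearest the present ones, or None.
- env.sense(): the state.
- viewer.read_camera(name): name is "scene" or "top" or "wrist"; returns (picture, depth): 400x640x3 uint8, red, green, blue; 400x640 float32, m along the optical axis (not along the pixel's ray), 0 where there is no reading.
- viewer.camera_info(name): a dict with "intrinsics" (3x3 intrinsics, pixels), "dist_coeffs" ([k1, k2, p1, p2, k3] as OpenCV has them; the pictures are not rectified), "eye" and "rotation" of the camera in the world; the wrist camera has in their place "T_tool_cam" (4x4, takes a point from camera to tool coordinates, whose origin is the TCP and whose axes are the flange's). Camera axes: x right, y up, looking along -z (the intrinsics and any distortion apply to the point x, -y, -z); pixel columns grow to the right and rows downward; lengths in m; the calibration is good to about 2 mm. A picture is of the moment at which its call begins: read the wrist's pose just before it. camera_info takes no time and is no camera call.
A pose or a line that the arm cannot do raises env.PlanningError and nothing moves.
- workorder.finish_job(): hands the job in; it is judged then, once.
Trained networks look in the newest picture that a camera, given by its name, has taken for a name from the list of things; names that differ only in an ending like _2 or _b are one class to them, and where a whole thing is asked for, a point or a joint stands for the part that bears it (a point fixed in the world has none). Each returns a list of dicts, best first, with "score" (0 to 1); they miss things now and then, are a little off and sometimes report something else, mostly with a low value. They report only what shows in the picture. A call takes as long as a camera call. They do not tell look-alikes from the thing itself.
- search_frame(camera, name): "at" ([x, y, z] in m, in world coordinates, good to about 4 mm: the middle of the surface that is visible of it).
- tip_of(camera, name): "at" ([x, y, z] in m, in world coordinates, good to about 4 mm: a listed point, or the origin of a listed thing).
The state is a dict: "t": time; "joint_positions": joint angles; "joint_velocities": joint speeds; "tau": joint torques, N m; "ee_pos": TCP position; "tcp_rot": TCP orientation; "wrist_force": force on the tool from outside, world axes, zero at the start; "moment": the same for the moment, N m; "gripper_width": finger opening in m; "grasp_force": force on a finger pad.
Only numpy, scipy, OpenCV 4.12 (cv2) and the standard library are available. Lean on these libraries where they do the work, as an engineer would, in place of code of your own. Each camera call takes 0.05 s, during which the arm holds its last target. There are 200 camera calls.

## Working session

There is one attempt and no reset: what is moved stays moved. The work goes in short steps, each a Python script; the robot and the scene stay as the last script left them, time stands still between calls to the robot, and variables do not carry over. Pictures are saved under pics/ and viewed, at most 10 in all, crops included, and the job is handed in when it is done.

```bash
mkdir -p pics; python3 - <<'E'
from station import *
import cv2,numpy as np
for c in ("top","scene"):
    p,d=viewer.read_camera(c); cv2.imwrite(f"pics/{c}1.png",p[...,::-1])
    for n in ("loader_head","gondola_blue","gondola_brown"):
        for f in (search_frame,tip_of):
            print(c,n,f.__name__,[(np.round(r["at"],3).tolist(),round(r["score"],2)) for r in f(c,n)][:4])
    print(c,"tip",[(np.round(r["at"],3).tolist(),round(r["score"],2)) for r in tip_of(c,"spout_tip")][:4])
    print(viewer.camera_info(c))
print(env.sense())
E
```

```text
top loader_head call [([0.505, 0.058, 0.141], 0.75)]
top loader_head call [([0.497, 0.158, 0.007], 0.59), ([0.533, 0.063, 0.092], 0.58)]
top gondola_blue call [([0.475, -0.024, 0.028], 0.62)]
top gondola_blue call [([0.469, -0.023, 0.011], 0.59)]
top gondola_brown call [([0.496, 0.158, 0.024], 0.96), ([0.285, -0.219, 0.012], 0.8), ([0.255, 0.242, 0.014], 0.59)]
top gondola_brown call [([0.255, 0.249, -0.003], 0.91), ([0.496, 0.16, 0.011], 0.74), ([0.289, -0.218, -0.001], 0.7)]
top tip [([0.431, 0.055, 0.064], 0.85)]
{'intrinsics': array([[438.75039512,   0.        , 313.44378155],
       [  0.        , 438.75039512, 200.7486019 ],
       [  0.        ,   0.        ,   1.        ]]), 'dist_coeffs': array([0.03588551, 0.        , 0.        , 0.        , 0.        ]), 'eye': array([0.22861065, 0.0015682 , 1.13037819]), 'rotation': array([[ 0.02512435,  0.98146434, -0.18999085],
       [-0.99939916,  0.02012024, -0.02822218],
       [-0.0238764 ,  0.19058576,  0.98138014]])}
scene loader_head call [([0.505, 0.045, 0.119], 0.61)]
scene loader_head call [([0.532, 0.062, 0.089], 0.6)]
scene
[... 951 characters left out ...]
ay([-6.73527464e-04,  4.72922310e-04, -2.82297838e-05,  4.36164093e-04,
        7.86582953e-04, -3.64441083e-04, -4.02500535e-04]), 'tau': array([-4.75231318e-04, -5.20355737e+01, -1.23840175e-02, -2.44035941e+01,
       -5.65899059e-02,  1.13111068e-02,  5.53297900e-05]), 'ee_pos': array([0.28263503, 0.58533428, 0.21459994]), 'tcp_rot': array([[-9.00515474e-01,  4.34823961e-01,  6.10012263e-05],
       [ 4.34823963e-01,  9.00515474e-01,  3.81153664e-05],
       [-3.83590737e-05,  6.08482722e-05, -9.99999997e-01]]), 'wrist_force': array([-0.26461713,  0.4232365 , -0.13480877]), 'moment': array([-0.00335351,  0.00902097, -0.06003483]), 'grasp_force': 0.0, 'gripper_width': 0.09171278913314168}
```

View pics/top1.png

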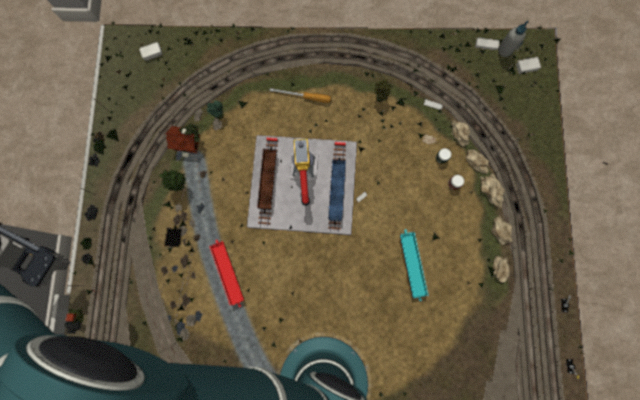

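View pics/scene1.png

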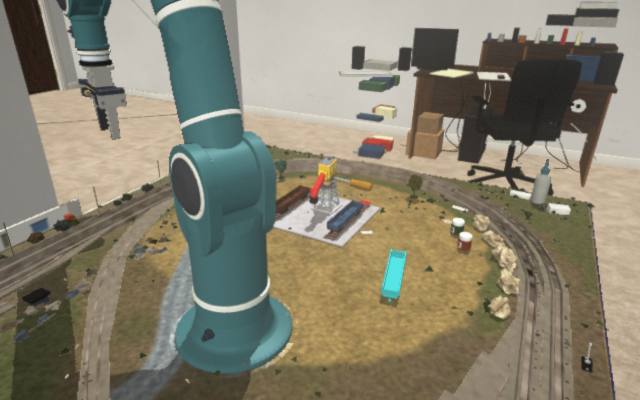

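The blue wagon meant is at top px (337,190), to the right of the tower, and the brown one is at (268,180). The red (227,273) and turquoise (414,265) wagons lie off the yard, so they are look-alikes. The yellow head is at (302,155) and its spout points down to about (305,203). Next I go above the head for a closer wrist view.

```bash
cat > h.py <<'E'
from station import *
import cv2,numpy as np
def R(h,s=1):   # tool down, closing line along head y (head x at angle h)
    y=s*np.array([-np.sin(h),np.cos(h),0]); z=np.array([0,0,-1.]); return np.column_stack([np.cross(y,z),y,z])
def show(c,names):
    for n in names:
        for f,l in ((search_frame,"mid"),(tip_of,"org")):
            print(c,n,l,[(np.round(r["at"],4).tolist(),round(r["score"],2)) for r in f(c,n)][:3])
def cloud(c,T=None):
    """world point per pixel"""
    p,d=viewer.read_camera(c); i=viewer.camera_info(c)
    v,u=np.mgrid[:400,:640]; uv=np.stack([u,v],-1).reshape(-1,1,2).astype(float)
    n=cv2.undistortPoints(uv,i["intrinsics"],i["dist_coeffs"]).reshape(400,640,2)
    P=np.stack([n[...,0]*d,-n[...,1]*d,-d],-1)
    if c=="wrist":
        s,M=T; Tc=i["T_tool_cam"]; P=P@Tc[:3,:3].T+Tc[:3,3]; W=P@M.T+s
    else: W=P@i["rotation"].T+i["eye"]
    W[d==0]=np.nan
    return p,W
E
python3 - <<'E'
from h import *
print(viewer.camera_info("wrist"))
for s in (1,-1):
    a=solver.inverse_kinematics([.52,.06,.33],R(.06,s)); b=solver.inverse_kinematics([.533,.063,.105],R(.95,s))
    print(s,a,b)
s=1 if solver.inverse_kinematics([.52,.06,.33],R(.06,1)) is not None else -1
best=min((1,-1),key=lambda s:max(abs(solver.inverse_kinematics([.533,.063,.105],R(h,s))[6]) for h in (.06,.95)))
print("s",best)
env.reach([.48,.04,.36],R(.06,best))
q=env.sense(); p,W=cloud("wrist",(q["ee_pos"],q["tcp_rot"])); cv2.imwrite("pics/w1.png",p[...,::-1]); np.savez("w1.npz",p=p,W=W)
show("wrist",("loader_head","gondola_blue","gondola_brown")); print([r["at"] for r in tip_of("wrist","spout_tip")]); print(q["t"])
E
```

```text
{'intrinsics': array([[328.49807411,   0.        , 316.09602841],
       [  0.        , 328.49807411, 200.01148813],
       [  0.        ,   0.        ,   1.        ]]), 'dist_coeffs': array([-0.0249137,  0.       ,  0.       ,  0.       ,  0.       ]), 'T_tool_cam': array([[-1.16439551e-03,  9.70683711e-01,  2.40357605e-01,
         6.68729162e-02],
       [ 9.99999317e-01,  1.10517000e-03,  3.81199496e-04,
        -1.24799544e-04],
       [ 1.04388127e-04,  2.40357884e-01, -9.70684334e-01,
        -1.69455658e-01],
       [ 0.00000000e+00,  0.00000000e+00,  0.00000000e+00,
         1.00000000e+00]])}
1 [-0.43792379  0.14276787  0.29193772  1.78338545 -0.04359261  1.22170901
  1.4969224 ] [-0.15069953  0.424387   -0.03605868  1.96690369  0.02176371  0.75066404
  2.32131884]
-1 [-0.80792848  0.15430253  0.71703891  1.80360804 -0.10763336  1.22314228
 -1.57080566] [-0.62059021  0.46191847  0.55317559  1.9975308  -0.3418921   0.77314575
 -0.48702138]
s -1
wrist loader_head mid [([0.5218, 0.0592, 0.1482], 0.93)]
wrist loader_head org [([0.5381, 0.0651, 0.0937], 0.93)]
wrist gondola_blue mid [([0.4721, -0.0259, 0.0252], 0.6), ([0.503, 0.1555, 0.0191], 0.54)]
wrist gondola_blue org [([0.4677, -0.026, 0.008], 0.63)]
wrist gondola_brown mid [([0.3533, -0.2124, 0.0136], 0.91), ([0.32, 0.2809, 0.0189], 0.88), ([0.5004, 0.1559, 0.0205], 0.81)]
wrist gondola_brown org [([0.4984, 0.1566, 0.0061], 0.91)]
[[0.4312, 0.0495, 0.0704]]
2.9417
```

View pics/w1.png

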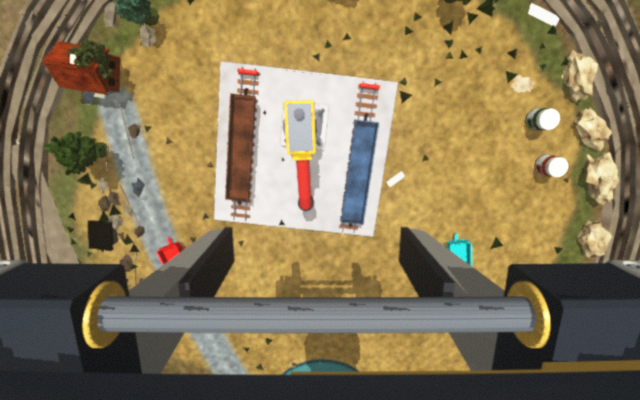

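The wrist view shows the head at (299,128), the spout to (306,203), the blue wagon at (360,172) and the brown one at (240,147). I measure them from colour and depth, and save the enlarged crop to confirm.

```bash
python3 - <<'E'
from h import *
z=np.load("w1.npz"); p,W=z["p"],z["W"]
hsv=cv2.cvtColor(p,cv2.COLOR_RGB2HSV); H,S,V=[hsv[...,i].astype(int) for i in range(3)]
def rect(n,m):
    P=W[m][:,:]; P=P[~np.isnan(P[:,0])]
    (c,wh,a)=cv2.minAreaRect((P[:,:2]*1000).astype(np.float32)); 
    print(n,len(P),np.round(c,1),np.round(wh,1),a,"z",np.round(np.percentile(P[:,2],[2,50,98]),4)); return P
box=np.zeros((400,640),bool); box[60:238,215:400]=1
Z=W[...,2]
rect("blue all",box&(H>95)&(H<125)&(S>90)&(Z<.06)&(Z>.012))
rect("blue rim",box&(H>95)&(H<125)&(S>90)&(Z>.034)&(Z<.05))
b=np.zeros_like(box); b[60:238,262:335]=1
P=rect("roof",b&(Z>.143)&(Z<.175)&~((H<8)|(H>172))); rect("roof all",b&(Z>.14))
P=rect("red",b&((H<8)|(H>172))&(S>150)&(Z>.06))
u,s,v=np.linalg.svd(P[:,:2]-P[:,:2].mean(0)); print("spout dir",v[0],P.mean(0))
c=cv2.resize(p[60:240,210:400],None,fx=4,fy=4,interpolation=cv2.INTER_CUBIC)[:600]; cv2.imwrite("pics/crop.png",c[...,::-1])
E
```

```text
blue all 1737 [470.3 -24.2] [ 33.1 153.3] 87.13583374023438 z [0.0229 0.0248 0.0412]
blue rim 97 [468.3 -24.2] [ 32.8 137.4] 86.86898040771484 z [0.039  0.0408 0.0425]
roof 1571 [536.4  62.6] [60.1 33.9] 5.547277450561523 z [0.144  0.1479 0.1542]
roof all 1581 [536.4  62.6] [60.2 34.1] 5.460005760192871 z [0.1438 0.1478 0.1542]
red 529 [460.5  55.4] [71.4 14.6] 5.198149681091309 z [0.0918 0.1126 0.1253]
spout dir [-0.99553783 -0.0943633 ] [0.46367204 0.0555807  0.11156192]
```

View pics/crop.png

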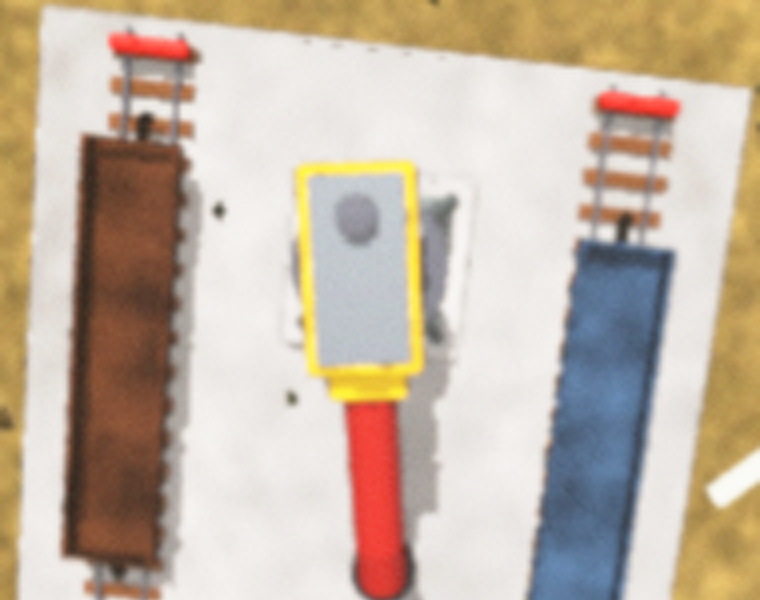

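The crop confirms it: the blue open gondola is on the siding beside the tower, right of the yellow head and red spout. The turquoise and red look-alikes are off the yard. I check the wagon's middle by geometry before moving.

```bash
python3 - <<'E'
from h import *
def ana(p,W,n):
    for nm,c0 in (("blue",(.47,-.025)),("brown",(.497,.158))):
        X,Y,Z=W[...,0],W[...,1],W[...,2]
        for lo in (.02,.034):
            m=(abs(X-c0[0])<.12)&(abs(Y-c0[1])<.032)&(Z>lo)&(Z<.05)
            P=W[m]; P=P[:,:2]
            c,wh,a=cv2.minAreaRect((P*1000).astype(np.float32)); print(n,nm,lo,len(P),np.round(c,1),np.round(wh,1),round(a,1))
    m=(abs(X-.53)<.06)&(abs(Y-.06)<.04)&(Z>.14)&(Z<.165); c,wh,a=cv2.minAreaRect((W[m][:,:2]*1000).astype(np.float32)); print(n,"head",np.round(c,1),np.round(wh,1),round(a,1))
z=np.load("w1.npz"); ana(z["p"],z["W"],"wrist1")
A=np.array([.5364,.0626])
env.reach([.40,.02,.33],R(.0955,-1)); env.pause(.2)
q=env.sense(); p,W=cloud("wrist",(q["ee_pos"],q["tcp_rot"])); ana(p,W,"wrist2"); print(tip_of("wrist","gondola_blue")[:2])
cv2.imwrite("pics/w2.png",p[...,::-1])
print(env.sense()["t"])
E
```

```text
wrist1 blue 0.02 2519 [470.3 -25.2] [ 37.4 177.8] 87.3
wrist1 blue 0.034 470 [470.1 -25.2] [ 37.4 158.4] 87.3
wrist1 brown 0.02 2799 [509.  155.1] [ 37.5 205.7] 87.2
wrist1 brown 0.034 527 [496.1 155.7] [ 37.5 158.6] 87.2
wrist1 head [536.4  62.6] [60.2 34.1] 5.5
wrist2 blue 0.02 3153 [470.6 -24.8] [ 37.6 179. ] 87.7
wrist2 blue 0.034 582 [470.7 -24.8] [ 37.6 158.8] 87.7
wrist2 brown 0.02 3644 [508.6 155.4] [ 38.1 204.6] 87.0
wrist2 brown 0.034 739 [496.6 156. ] [ 38.1 158.7] 87.0
wrist2 head [536.5  62.9] [59.3 34.1] 5.0
[{'at': [0.4699, -0.0294, 0.0118], 'score': 0.92}]
4.0833
```

```bash
python3 - <<'E'
from h import *
A=np.array([.5364,.0627]); h0=.093; h1=.9258; zt=.107
at=lambda z:[A[0],A[1],z]
env.reach(at(.25),R(h0,-1)); env.movel(at(zt),rate=.12)
effector.grasp(25); q=env.sense(); print(q["t"],q["gripper_width"],q["wrist_force"],q["moment"],q["ee_pos"])
N=3
for k in range(1,N+1):
    h=h0+(h1-h0)*k/N
    env.movel(at(zt+.006*(h-h0)/(2*np.pi)),R(h,-1),rate=.05) if False else env.reach(at(zt+.006*(h-h0)/(2*np.pi)),R(h,-1))
    q=env.sense(); print(q["t"],np.round(q["wrist_force"],1),np.round(q["moment"],2),np.round(q["ee_pos"],4),np.arctan2(q["tcp_rot"][0,1],-q["tcp_rot"][1,1]))
env.pause(.3); q=env.sense(); print(q["wrist_force"],np.arctan2(q["tcp_rot"][0,1],-q["tcp_rot"][1,1]),q["gripper_width"],q["joint_positions"])
effector.release(); env.movel(at(.26),rate=.15)
env.reach([.40,.02,.34],R(.0955,-1)); env.pause(.2)
q=env.sense(); p,W=cloud("wrist",(q["ee_pos"],q["tcp_rot"])); cv2.imwrite("pics/w3.png",p[...,::-1])
X,Y,Z=np.moveaxis(W,-1,0)
def r(m,n): c,wh,a=cv2.minAreaRect((W[m][:,:2]*1000).astype(np.float32)); print(n,np.round(c,1),np.round(wh,1),a)
r((abs(X-.53)<.06)&(abs(Y-.06)<.06)&(Z>.14)&(Z<.165),"head")
for n,c in (("blue",(.47,-.025)),("brown",(.497,.158))): r((abs(X-c[0])<.12)&(abs(Y-c[1])<.032)&(Z>.034)&(Z<.05),n)
print(tip_of("wrist","spout_tip"),q["t"])
E
```

```text
7.0333 0.03368528520813206 [-0.41700554  2.71098957  0.7080941 ] [ 0.38974765  0.18676664 -0.05259035] [0.53635291 0.0632877  0.10698792]
7.3667 [-0.6  2.5 -0.5] [0.53 0.18 0.03] [0.5364 0.0632 0.1072] 0.3666894848148286
7.7 [0.2 4.1 0.7] [0.63 0.16 0.03] [0.5364 0.0631 0.1075] 0.6417645441131133
8.0333 [ 0.4  4.1 -0.2] [0.74 0.13 0.08] [0.5365 0.0631 0.1078] 0.9184118200623075
[-0.80499798  3.58541605 -0.32370186] 0.9240588238068567 0.03382823890068465 [-0.56601831  0.45083223  0.48482567  1.98468007 -0.29496264  0.77420757
 -0.55613404]
head [536.7  62.8] [60.4 34.2] 53.60672378540039
blue [470.7 -24.9] [ 37.4 158.9] 87.6154556274414
brown [496.6 156.1] [ 37.8 158.7] 87.35161590576172
[{'at': [0.4755, -0.0246, 0.0685], 'score': 0.7}] 11.6417
```

View pics/w3.png

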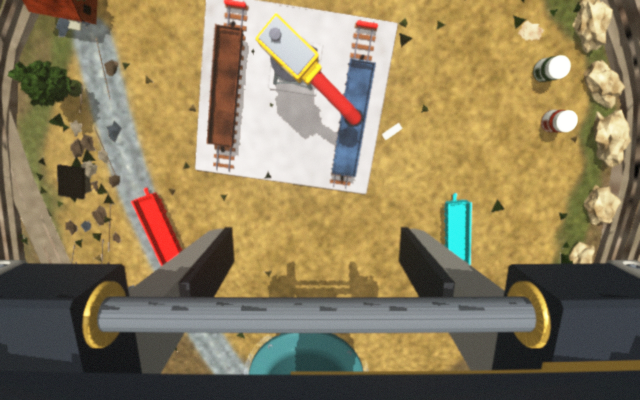

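The spout's nozzle (px 353,118) hangs over the blue wagon (px 353,118 of 340–375 × 60–180). The measured angle is 0.01 rad (about 1 mm) from the aim, both wagons are unmoved and the arm is clear.

```bash
python3 -c "
from station import *
print(workorder.finish_job())"
```

```text
the job is handed in; nothing more can be done
None
```

I turned the yellow head about 0.84 rad anticlockwise and let go; its spout now hangs over the blue gondola, about 5 mm from the measured middle (the closest its 105 mm reach allows), both wagons are where they stood, and the job is handed in.

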